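# Unlatch and open the ring engraver, index its carrier

### The arm

A 6-joint arm with a two-finger parallel gripper is mounted at the origin on the work surface. World frame = base frame: x ahead of the robot, y to its left, z up, the work surface at z = 0. Lengths are in m, angles in degrees, forces in N, time in s.
With the tool pointing down it reaches from about 0.35 to 0.975 m from the base axis. Payload 17.4 kg.
Tool frame: the origin (TCP) lies on the centre line of the jaws, within the pads' length; the fingertips stand 17 mm ahead of it and the grasp point (between the pads) lies 2 mm behind it (ctrl.tip_extent is the distance from the TCP to the fingertips, in m); z points along the fingers, y is the line along which they close (so a half turn about z gives the same grasp; the last joint's range is limited). The gripper opens to 85 mm and grips with 20 to 120 N. Pads are 22 mm wide; open, the fingers measure 114 mm over their backs; the gripper's body (76 mm by 85 mm) begins 54 mm behind the grasp point. The pads swing forward as they close: fully open they stand 13 mm farther back than shut.
Start: joints at [63.552, 6.646, 82.598, -0, 90.757, -2.166], TCP at [0.278, 0.615, 0.248] pointing down, gripper open.
Joint ranges: [-162.19, 162.19], [-47.58, 125.68], [4.15, 143.07], [-65.23, 245.23], [0.69, 171.88], [-170.13, 170.13]. Speed limits (degrees/s): [108.29, 108.29, 127.2, 180, 180, 180].

### API

Orientations are given as [roll, pitch, yaw] about the fixed x, y, z axes, in that order (R = Rz(yaw) Ry(pitch) Rx(roll)).
In Python, from rig import ctrl, vision, close_job gives the robot as it stands. The module is installed in compiled form; this text tells all that it offers.
- The arm moves only by the tool play_rows, never from a script. Its arguments are lists of equal length, an entry for each row: "travel": the shift along the world's x, y, z in cm, a list of three; "delta_rot": the turn, a rotation vector about the world's x, y, z in degrees, a list of three; "jaw": the opening, from 0 (shut) to 1 (fully open). In form: {"travel": [[x, y, z], ...], "delta_rot": [[rx, ry, rz], ...], "jaw": [jaw, ...]}. A call has 1 to 10 rows; each row shifts and turns the commanded pose from where the row before left it; what a row does not reach is not made up. A row lasts 1/10 s, in which the tool goes at most 50 mm and 8.59 degrees, less where a joint would pass 70% of its speed; a pose out of reach is approached as far as the arm can. A call is refused whole if a number of a shift passes 5 or a number of a turn 8.59, either way. A call with a gripper value outside its range is refused whole. The fingers move at their own pace and stop on an object; "newtons" is the grip in N (left out, the last holds). Time passes only in rows, so rows that do not move let the fingers close. It gives the time, the measured TCP pose, the force, the opening and the grip force at its end, in the units of the state.
- ctrl.read_state(): the state, without advancing time (a new reading comes with each control period).
- vision.read_camera(name): name is "scene" or "top" or "wrist"; returns a dict with "color" (480x640x3 uint8, blue, green, red), "fov_y" (degrees; the focal length in pixels is half the picture's height over the tangent of half this angle, whatever the lens; pixels are square), "cx", "cy" (the principal point, pixels), "k1" (the pictures are not rectified: a ray, as slopes to the right and down, at radius r is drawn at 1 + k1 r^2 times it, then the intrinsics apply), "R" (3x3) and "t" (3): a world point X has camera coordinates R X + t. Camera axes: x right, y down, z forward; pixel columns grow to the right and rows downward; lengths in m; the calibration is good to about 2 mm. A picture is of the moment at which its call begins. There is no depth.
- close_job(): hands the job in; it is judged then, once.
The state is a dict: "clock": time; "joint_positions": joint angles; "qvel": joint speeds; "joint_torque": joint torques, N m; "tool_pos": TCP position; "tcp_rot": TCP orientation; "contact_force": force on the tool from outside, world axes, zero at the start; "moment": the same for the moment, N m; "finger_gap": finger opening in m; "grip_force": force on a finger pad.
Only numpy, scipy, OpenCV 4.12 (cv2) and the standard library are available. Lean on these libraries where they do the work, as an engineer would, in place of code of your own. Each camera call takes 0.05 s, during which the arm holds its last target. There are 200 camera calls.

### The job

Set the ring carrier inside the grey bench engraver at its middle station: first turn both wing fasteners on the sloping cover a full quarter turn anticlockwise to unlock it, then swing the cover up and all the way back so that it stays open, and then slide the carrier along its rail to the middle station, where it clicks in. Leave cover and fasteners that way and do not disturb the other things on the bench.

Things in the scene. Friction and masses are not known exactly. Their poses are not given: they have to be found in the camera images.
- machine: grey engraver, fixed, 250 mm deep (x), 330 wide (y), 170 high. Origin: on the table, 105 mm behind its front face, mid width; x to its back, y to its left (seen from the robot), z up. Front sill 80 mm high. Cover slopes up at 30 deg to its hinge, 60 mm behind the origin, 165 up; hollow below it spans y +-150 mm; side walls end flush with it. Back housing (170 high) at x 65 to 145 mm.
- cover (a joint): angle of the cover about its hinge: 0 closed (start), grows as it swings up and back, stop at 1.95 rad (fully open, leaning about 8 deg short of upright). Stiff hinge (about 0.65 N m): stays where it is left. Mechanically held shut until both fasteners are unlocked.
- cover_hinge (a point): hinge line at mid width, upper back edge of the cover, in its outer face. Axes turn with the cover: x up the slope, y along the hinge, z out of the outer face (30 deg from vertical, towards the robot, when closed). Cover: aluminium plate 165 mm along the slope x 302 wide x 6 thick.
- cover_handle (a point): middle of the round grip bar (12 mm thick, 70 mm long, along y) of the steel bow handle on the cover, 135 mm down the slope from the hinge and 40 mm out of the outer face. Axes as cover_hinge. Lies midway between the fasteners (15 mm farther down the slope).
- fastener_left (a joint): angle of the left wing fastener: 0 locked (wing points up and down the slope), pi/2 fully unlocked (wing level, crosswise), with stops at both. Starts between 0 and 0.25. Grows anticlockwise as seen facing the cover from outside. Stiff (0.12 N m), stays where left.
- fastener_right (a joint): the same for the right wing fastener, which turns the same way.
- fastener_left_grip (a point): centre of the left fastener's black wing, a straight bar 70 mm long x 14 wide x 22 high on a stem 20 mm thick; wing 19 to 41 mm out of the cover's outer face, this point 30 mm out. Axis normal to the cover, 120 mm down the slope from the hinge, 100 mm left of mid width. Site axes turn with the wing: x along it (up the slope at 0), z out of the cover.
- fastener_right_grip (a point): the same for the right fastener, 100 mm right of mid width (y = -100 mm).
- carrier (a joint): position of the carrier along its rail: 0 at the right end, grows towards the machine's left (+y), stop at 0.150 m. Starts at 0 to 0.03. The middle station is at 0.085: there a spring detent catches it in a notch (about 8 N to push in or out, centres itself from within 3 mm); elsewhere it slides with about 0.5 N and stays.
- carrier_grip (a point): on the carrier's upright steel push tab (14 mm thick along y, 44 wide along x, centred here), 13 mm below its top, which is 93 mm above the table. Carrier plate 78 mm deep x 60 wide, its top 48 mm above the table; a small post with a brass ring stands 38 mm behind the tab's middle. Axes as the machine. Reachable only with the cover open.
- station (a point): where the push tab's middle stands when the carrier is in the middle station (5 mm higher than carrier_grip): beside the middle one of three 12 mm wide steel blocks in a row between front sill and rail, tops 54 mm above the table; 20 mm before the machine's origin, 10 mm left of mid width.
- mallet: wooden mallet, 200 mm long, lying right of the machine. Bystander; origin on its underside.
- brush: orange bench brush, 170 mm long, lying before the machine. Bystander.
- jar: glass jar with steel lid, 64 mm across, 90 high, farther right. Bystander; origin at its underside, as for the following.
- cup: steel cup, 72 mm across, 90 high, left of the machine. Bystander.
- case: dark flat case 110 x 160 x 30 mm, at the left. Bystander.
- tin: round brass tin, 56 mm across, 45 high, standing on top of the machine's back housing. Bystander.
- benchpin: wooden bench pin (wedge block) 130 x 60 x 34 mm, lying before the machine. Bystander.

How it is judged (in metres and radians):
On the way, in this order (a step that is already met when the one before it is completed fails the run):
1. both fasteners turned to unlocked with the cover still shut (value of joint each of fastener_left, fastener_right above 1.3 rad and value of joint cover below 0.1 rad), for 0.1 s.
2. cover swung open (value of joint cover above 1.6 rad), for 0.2 s.
3. carrier at the middle station (value of joint carrier between 0.081 and 0.089 m), for 0.2 s.
At the end, for the whole second after the job is handed in: Both fasteners are turned past 1.3 rad (unlocked), the cover stands open by more than 1.6 rad and stays, and the carrier rests within 4 mm of its middle station (joint 0.081 to 0.089 m) (all of step 3 and value of joint each of fastener_left, fastener_right above 1.3 rad and value of joint cover above 1.6 rad and velocity of joint carrier between -0.01 and 0.01 m/s and velocity of joint cover between -0.05 and 0.05 rad/s); the robot touches nothing.
It fails at once if a bystander is moved by more than 30 mm (distance of any of mallet, brush, jar, cup, case, tin, benchpin from where it was at the start of the episode above 0.03 m).
It also fails if it takes over 72 s, if anything falls off the work surface, if the arm or the gripper's body presses on something with over 40 N, if the wrist force passes 120 N, or if a joint passes its speed limit or range.

## Working session

There is one attempt and no reset: what is moved stays moved. The work goes in short steps, Python scripts to look and compute and a tool call to move; the robot and the scene stay as the last step left them, time stands still between calls to the robot, and variables do not carry over. Pictures are saved under pics/ and viewed, at most 10 in all, crops included, and the job is handed in when it is done.

Besides the shell and the picture viewer there is one more tool, called after ">>>" by a JSON object that holds its "fn" and its "kwargs". play_rows: Moves the arm, as the interface text tells. Its arguments: {"type":"object","properties":{"travel":{"type":"array"},"delta_rot":{"type":"array"},"jaw":{"type":"array"},"newtons":{"type":"number"}},"required":["travel","delta_rot","jaw"]}

```bash
mkdir -p pics
cat > h.py <<'E'
import numpy as np,cv2,json
from rig import ctrl,vision
from scipy.spatial.transform import Rotation as Ro
def grab(n,f):
    d=vision.read_camera(n); cv2.imwrite(f'pics/{f}.png',d['color'])
    np.savez(f'pics/{f}.npz',**{k:np.array(d[k]) for k in('fov_y','cx','cy','k1','R','t')}); return d
def load(f): return {k:v for k,v in np.load(f'pics/{f}.npz').items()}
def proj(d,X):
    c=np.atleast_2d(X)@d['R'].T+d['t']; s=c[:,:2]/c[:,2:]; r2=(s**2).sum(1,keepdims=True)
    f=240/np.tan(np.radians(d['fov_y']/2)); return s*(1+d['k1']*r2)*f+[d['cx'],d['cy']]
E
python3 - <<'E'
from h import *
for n in('scene','top','wrist'):
    d=grab(n,n+'0'); print(n,d['fov_y'],d['k1'],-d['R'].T@d['t'])
print(ctrl.read_state(),ctrl.tip_extent)
E
```

```text
scene 49.670171018337506 -0.053985204381641234 [ 1.21877223 -0.25891617  0.96326231]
top 47.0888432584512 0.05874123639274115 [0.36762292 0.0569679  1.34114966]
wrist 63.16612097749369 -0.0729559539987801 [0.20885185 0.64612186 0.37271162]
{'clock': 0.15, 'joint_positions': array([ 6.35523663e+01,  6.66692557e+00,  8.26255301e+01, -5.83779101e-04,
        9.07571404e+01, -2.16646359e+00]), 'qvel': array([-0.00292946, -0.10130937, -0.13277761, -0.08472746, -0.04309953,
       -0.03521692]), 'joint_torque': array([ 1.13656413e-03, -7.32506776e+01, -6.32855272e+01, -9.83116684e-05,
        4.85347642e-03,  4.20638253e-05]), 'tool_pos': array([0.27753169, 0.61516712, 0.24775762]), 'tcp_rot': array([-1.79950417e+02, -1.29155786e-03,  1.55718822e+02]), 'contact_force': array([-0.38448929,  0.51357949,  0.11020853]), 'moment': array([ 0.01662524, -0.00262276,  0.00147025]), 'grip_force': 0.0, 'finger_gap': 0.08544896613863652} 0.017
```

View pics/top0.png

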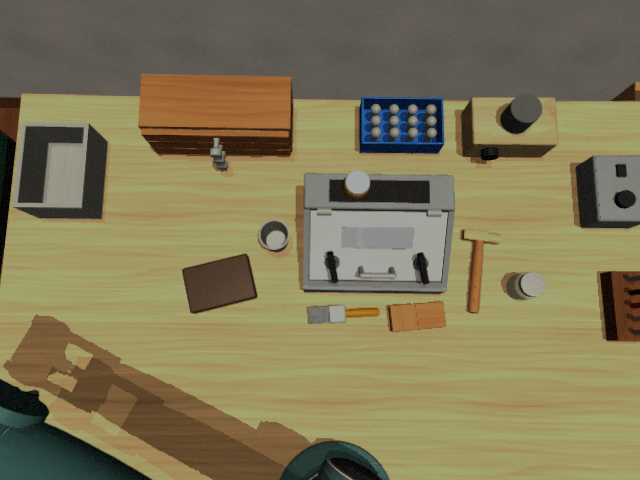

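View pics/scene0.png

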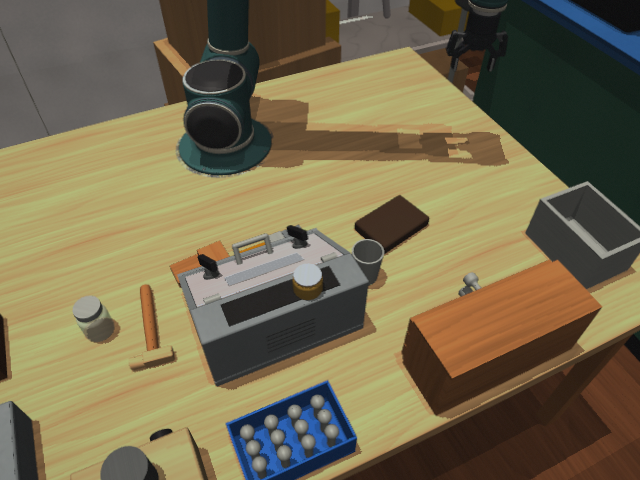

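Run:
```python
import cv2
a=cv2.imread('pics/top0.png')[168:300,295:465]; cv2.imwrite('pics/c1.png',cv2.resize(a,None,fx=4.5,fy=4.5,interpolation=cv2.INTER_CUBIC))
a=cv2.imread('pics/scene0.png')[215:390,170:390]; cv2.imwrite('pics/c2.png',cv2.resize(a,None,fx=3.4,fy=3.4,interpolation=cv2.INTER_CUBIC))
```

```text
(no output)
```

View pics/c1.png

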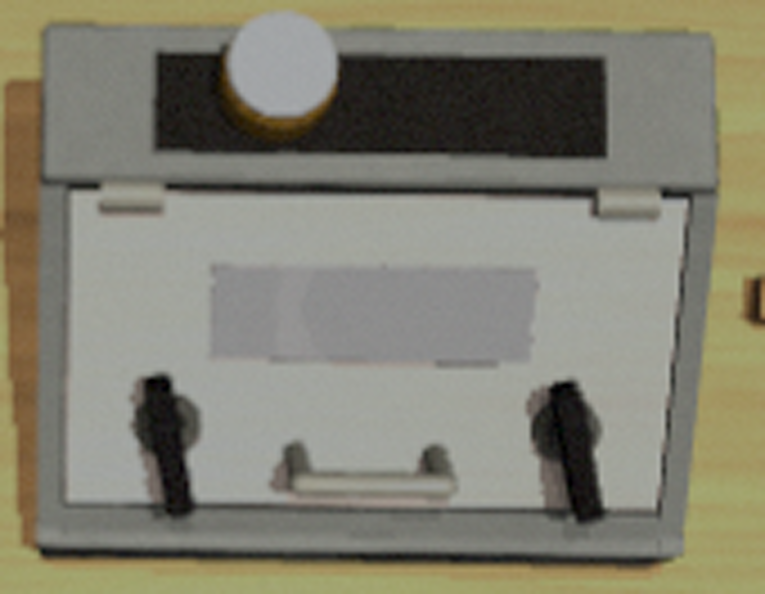

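View pics/c2.png

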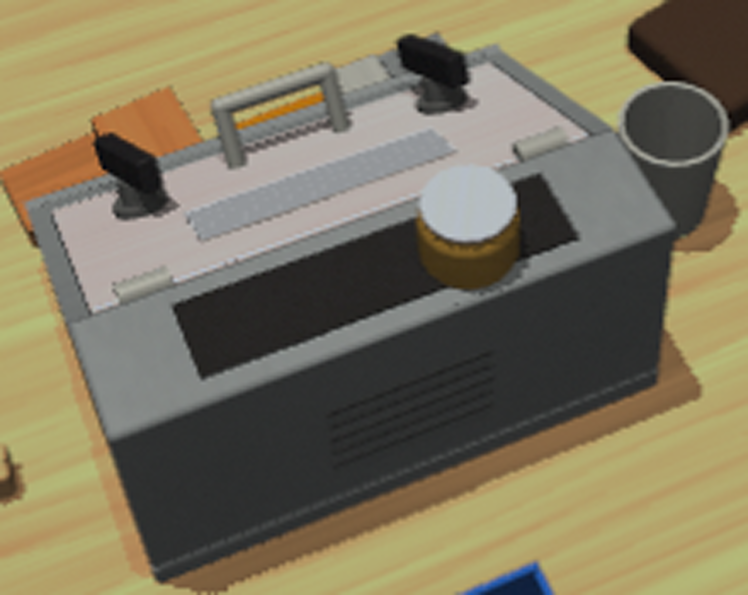

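```bash
cat >> h.py <<'E'
def mach(p):
    return np.array([p[0],p[1],0]),Ro.from_euler('z',p[2]).as_matrix()
S=np.sin(np.pi/6);C=np.cos(np.pi/6)
def cov(a,b,c,th=0):  # a along slope up from hinge, b y, c out -> machine frame
    t=-th; t=np.pi/6-0+0; # slope dir at angle
    ux=np.array([np.cos(np.pi/6+0),0,np.sin(np.pi/6)])
    uz=np.array([-np.sin(np.pi/6),0,np.cos(np.pi/6)])
    R=Ro.from_rotvec([0,th,0]).as_matrix()
    return np.array([.060,0,.165])+R@(a*ux+c*uz)+np.array([0,b,0])
E
python3 - <<'E'
from h import *
from scipy.optimize import least_squares
T=load('top0');Sc=load('scene0')
M=[(.145,.165,.17),(.145,-.165,.17),(.065,-.165,.17),(.065,.165,.17),(-.105,.165,.08),(-.105,-.165,.08)]
tp=np.array([(45,27),(714,35),(715,190),(43,182),(40,545),(680,553)])/4.5+[295,168]
M2=[(.145,-.165,.17),(.145,.165,.17),(.065,-.165,.17),(.065,.165,.17),(.145,-.165,0),(.145,.165,0)]
sp=np.array([(110,437),(672,230),(75,322),(612,133),(157,578),(655,380)])/3.4+[170,215]
def res(p,full=False):
    t,R=mach(p)
    return np.r_[(proj(T,np.array(M)@R.T+t)-tp).ravel(),(proj(Sc,np.array(M2)@R.T+t)-sp).ravel()]
s=least_squares(res,[.62,-.05,0],loss='soft_l1'); print(s.x,np.degrees(s.x[2]),res(s.x).reshape(-1,2).round(1).tolist())
np.save('p.npy',s.x); t,R=mach(s.x)
# fasteners
for nm,y,e in(('L',.1,[(158,378),(180,515)]),('R',-.1,[(565,383),(592,520)])):
    e=np.array(e)/4.5+[295,168]
    def f(a):
        q=[cov(-.12+k*.035*np.cos(a[0]),y+k*.035*np.sin(a[0]),.041) for k in(1,-1)]
        return (proj(T,np.array(q)@R.T+t)-e).ravel()
    r=least_squares(f,[.1]); print(nm,r.x,r.fun.round(1)); print((R@cov(-.12,y,.03)+t).round(4))
q=[cov(-.135,k*.035,.04) for k in(1,-1)]
print(((proj(T,np.array(q)@R.T+t)-[295,168])*4.5).round(),'handle',R@cov(-.135,0,.04)+t)
E
```

```text
[ 0.57805912 -0.08913723 -0.00181248] -0.10384727575386761 [[-1.1, -1.2], [-0.1, -1.2], [0.9, -0.3], [-1.2, -0.4], [-1.2, 0.5], [1.2, 0.7], [-1.4, 0.1], [1.3, -2.5], [-3.4, -1.3], [-0.1, -3.3], [-0.4, 1.7], [0.4, 0.6]]
L [0.17094279] [-0.2  2.4 -0.4  1.1]
[0.5193 0.011  0.131 ]
R [0.25222508] [ 0.2  2.7 -0.2  0.9]
[ 0.519 -0.189  0.131]
[[300. 484.]
 [443. 486.]] handle [ 0.50114581 -0.08899783  0.13214102]
```

>>> {"fn": "play_rows", "kwargs": {"travel": [[1.07, -3.36, -0.15], [1.07, -3.36, -0.15], [1.07, -3.36, -0.15], [1.07, -3.36, -0.15], [1.07, -3.36, -0.15], [1.07, -3.36, -0.15], [1.07, -3.36, -0.15], [1.07, -3.36, -0.15], [1.07, -3.36, -0.15]], "delta_rot": [[0, 0, -8.1], [0, 0, -8.1], [0, 0, -8.1], [0, 0, -8.1], [0, 0, -8.1], [0, 0, -8.1], [0, 0, -8.1], [0, 0, -8.1], [0, 0, -8.1]], "jaw": [0.5, 0.5, 0.5, 0.5, 0.5, 0.5, 0.5, 0.5, 0.5]}}

```text
clock: 1.05
tool_pos: [0.374, 0.3115, 0.2346]
tcp_rot: [-180.0, 0.0, 82.5]
contact_force: [1.3, 0.3, 0.0]
finger_gap: 0.0429
grip_force: 0.0
```

>>> {"fn": "play_rows", "kwargs": {"travel": [[1.07, -3.36, -0.15], [1.07, -3.36, -0.15], [1.07, -3.36, -0.15], [1.07, -3.36, -0.15], [1.07, -3.36, -0.15], [1.07, -3.36, -0.15], [1.07, -3.36, -0.15], [1.07, -3.36, -0.15], [1.07, -3.36, -0.15]], "delta_rot": [[0, 0, -8.1], [0, 0, -8.1], [0, 0, -8.1], [0, 0, -8.1], [0, 0, -8.1], [0, 0, -8.1], [0, 0, -8.1], [0, 0, -8.1], [0, 0, -8.1]], "jaw": [0.5, 0.5, 0.5, 0.5, 0.5, 0.5, 0.5, 0.5, 0.5]}}

```text
clock: 1.95
tool_pos: [0.4703, 0.009, 0.2212]
tcp_rot: [-180.0, -0.0, 9.6]
contact_force: [0.9, 0.5, -0.7]
finger_gap: 0.0426
grip_force: 0.0
```

>>> {"fn": "play_rows", "kwargs": {"travel": [[0, 0, 0], [0, 0, 0], [0, 0, 0], [0, 0, 0], [0, 0, 0]], "delta_rot": [[0, -7.5, 0], [0, -7.5, 0], [0, -7.5, 0], [0, -7.5, 0], [0, 0, 0]], "jaw": [0.5, 0.5, 0.5, 0.5, 0.5]}}

```text
clock: 2.45
tool_pos: [0.4688, 0.0105, 0.2206]
tcp_rot: [174.3, -29.7, 11.4]
contact_force: [0.7, 0.0, -0.8]
finger_gap: 0.0428
grip_force: 0.0
```

Run:
```python
from h import *
d=grab('wrist','w1'); t,R=mach(np.load('p.npy'))
st=ctrl.read_state();print(st['joint_positions'].round(1),st['tool_pos'].round(4),Ro.from_euler('xyz',st['tcp_rot'],degrees=True).as_matrix().round(3).tolist())
print('stem base',proj(d,R@cov(-.12,.1,.041)+t),proj(d,R@cov(-.12+.035*np.cos(.17),.1+.035*np.sin(.17),.041)+t),proj(d,R@cov(-.12-.035*np.cos(.17),.1-.035*np.sin(.17),.041)+t))
```

```text
[ -2.6 -39.5 125.2   1.4  64.4  77.2] [0.4692 0.0104 0.2213] [[0.853, 0.149, 0.5], [0.172, -0.985, -0.0], [0.492, 0.086, -0.866]]
stem base [[319.33056925 258.24701343]] [[319.50505985 199.46851467]] [[319.17402306 311.89607058]]
```

View pics/w1.png

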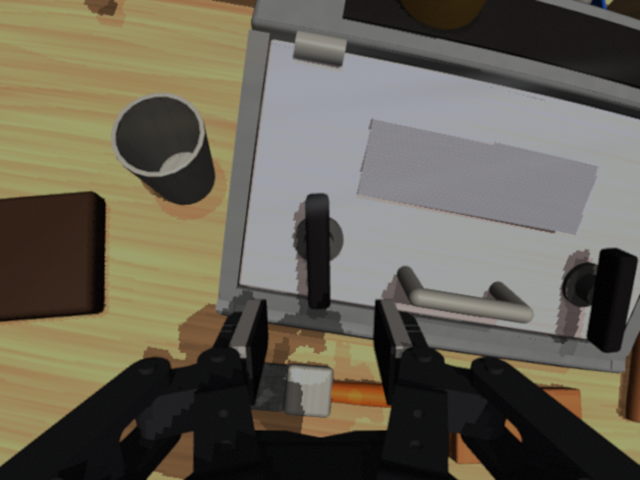

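>>> {"fn": "play_rows", "kwargs": {"travel": [[1.04, 0, -1.8], [1.04, 0, -1.8], [1.04, 0, -1.8], [1.04, 0, -1.8], [1.04, 0, -1.8], [0, 0, 0], [0, 0, 0], [0, 0, 0], [0, 0, 0]], "delta_rot": [[0, 0, 0], [0, 0, 0], [0, 0, 0], [0, 0, 0], [0, 0, 0], [0, 0, 0], [0, 0, 0], [0, 0, 0], [0, 0, 0]], "jaw": [0.5, 0.5, 0.5, 0.5, 0.5, 0.5, 0.0, 0.0, 0.0], "newtons": 50}}

```text
clock: 3.4
tool_pos: [0.522, 0.0117, 0.1323]
tcp_rot: [174.5, -29.5, 11.4]
contact_force: [-2.1, 15.3, -1.1]
finger_gap: 0.0165
grip_force: 48.8
```

>>> {"fn": "play_rows", "kwargs": {"travel": [[0, 0.1, 0], [0, 0.05, 0], [0, 0, 0], [0, 0, 0], [0, 0, 0], [0, 0, 0], [0, 0, 0], [0, 0, 0], [0, 0, 0], [0, 0, 0]], "delta_rot": [[-4, 0, 6.93], [-4, 0, 6.93], [-4, 0, 6.93], [-4, 0, 6.93], [-4, 0, 6.93], [-4, 0, 6.93], [-4, 0, 6.93], [-4, 0, 6.93], [-4, 0, 6.93], [-4, 0, 6.93]], "jaw": [0, 0, 0, 0, 0, 0, 0, 0, 0, 0]}}

```text
clock: 4.4
tool_pos: [0.5208, 0.0133, 0.1314]
tcp_rot: [150.2, -0.0, 90.3]
contact_force: [-19.8, 15.1, 3.4]
finger_gap: 0.0169
grip_force: 50.4
```

>>> {"fn": "play_rows", "kwargs": {"travel": [[0, 0, 0], [0, 0, 0]], "delta_rot": [[0, 0, 0], [0, 0, 0]], "jaw": [0, 0]}}

```text
clock: 4.6
tool_pos: [0.5208, 0.0133, 0.1314]
tcp_rot: [150.2, -0.2, 90.0]
contact_force: [-20.1, 15.5, 1.5]
finger_gap: 0.017
grip_force: 50.3
```

Run:
```python
from h import *
st=ctrl.read_state();print({k:np.round(st[k],2).tolist() for k in('joint_positions','contact_force','moment')},Ro.from_euler('xyz',st['tcp_rot'],degrees=True).as_matrix().round(3).tolist())
```

```text
{'joint_positions': [-1.94, -27.99, 126.8, 1.45, 51.44, -2.51], 'contact_force': [-20.05, 15.46, 1.46], 'moment': [2.31, 2.72, 1.19]} [[-0.0, 0.868, 0.497], [1.0, -0.001, 0.003], [0.003, 0.497, -0.868]]
```

>>> {"fn": "play_rows", "kwargs": {"travel": [[0, 0, 0], [0, 0, 0], [0, 0, 0], [0, 0, 0], [-1.0, 0, 1.73], [-1.0, 0, 1.73], [-1.0, 0, 1.73], [-1.0, 0, 1.73], [-1.0, 0, 1.73]], "delta_rot": [[-2.0, 0, 3.5], [0, 0, 0], [0, 0, 0], [0, 0, 0], [0, 0, 0], [0, 0, 0], [0, 0, 0], [0, 0, 0], [0, 0, 0]], "jaw": [0, 0, 0.5, 0.5, 0.5, 0.5, 0.5, 0.5, 0.5]}}

```text
clock: 5.5
tool_pos: [0.4717, 0.0119, 0.2196]
tcp_rot: [150.0, 2.0, 93.4]
contact_force: [0.0, -0.6, 0.0]
finger_gap: 0.0426
grip_force: 0.0
```

Run:
```python
from h import *
d=grab('wrist','w2'); p=np.load('p.npy'); p[0]+=.0025; np.save('p.npy',p)
st=ctrl.read_state();print(st['tool_pos'].round(4),st['tcp_rot'].round(1),st['contact_force'])
t,R=mach(p); print(R@cov(-.12,-.1,.03)+t,R@cov(-.135,0,.04)+t)
```

```text
[0.4716 0.0119 0.2231] [149.8   2.   93.4] [0.10886306 0.03864162 5.48738806]
[ 0.52145492 -0.18903027  0.13098076] [ 0.50364581 -0.08899783  0.13214102]
```

View pics/w2.png

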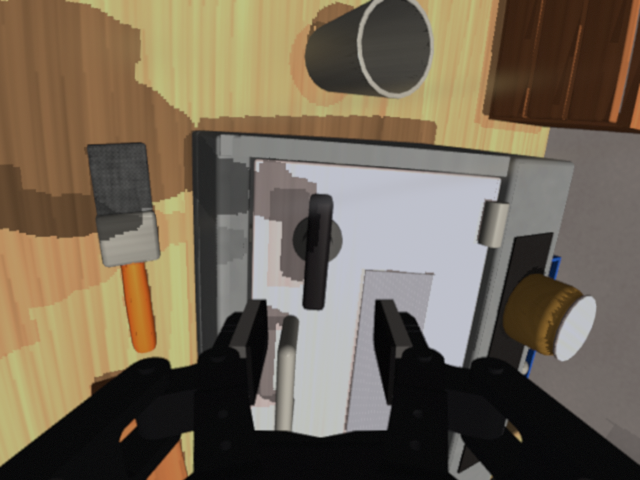

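>>> {"fn": "play_rows", "kwargs": {"travel": [[0, -2, 0], [0, -2, 0], [0, -2, 0], [0, -2, 0], [0, -2, 0], [0, -2, 0], [0, -2, 0], [0, -2, 0], [0, -2, 0], [0, -2, 0]], "delta_rot": [[3.95, 0, -6.84], [3.95, 0, -6.84], [3.95, 0, -6.84], [3.95, 0, -6.84], [3.95, 0, -6.84], [3.95, 0, -6.84], [3.95, 0, -6.84], [3.95, 0, -6.84], [3.95, 0, -6.84], [3.95, 0, -6.84]], "jaw": [0.5, 0.5, 0.5, 0.5, 0.5, 0.5, 0.5, 0.5, 0.5, 0.5]}}

```text
clock: 6.55
tool_pos: [0.4722, -0.1891, 0.2183]
tcp_rot: [171.7, -29.0, 16.8]
contact_force: [-0.5, 1.1, 0.2]
finger_gap: 0.0429
grip_force: 0.0
```

>>> {"fn": "play_rows", "kwargs": {"travel": [[0, 0, 0], [0, 0, 0]], "delta_rot": [[0, 0, 0], [0, 0, 0]], "jaw": [0.5, 0.5]}}

```text
clock: 6.75
tool_pos: [0.4722, -0.1884, 0.2179]
tcp_rot: [171.5, -28.9, 17.2]
contact_force: [-0.5, 0.6, -0.3]
finger_gap: 0.0432
grip_force: 0.0
```

Run:
```python
from h import *
st=ctrl.read_state();print(st['tool_pos'].round(4),st['joint_positions'].round(1),Ro.from_euler('xyz',st['tcp_rot'],degrees=True).as_matrix().round(3).tolist())
d=grab('wrist','w3');im=d['color'][160:340,200:440].astype(int).max(2)<45
im[150:]=0
n,l,s,c=cv2.connectedComponentsWithStats(im.astype(np.uint8)); print([(s[i].tolist(),c[i].round(1).tolist()) for i in range(1,n) if s[i][4]>300])
i=1+s[1:,4].argmax(); print(cv2.minAreaRect(np.argwhere(l==i)[:,::-1].astype(np.float32)))
t,R=mach(np.load('p.npy'))
print(proj(d,np.array([R@cov(-.12+k*.035*np.cos(.25),-.1+k*.035*np.sin(.25),.041)+t for k in(1,0,-1)])))
```

```text
[ 0.4722 -0.1884  0.2179] [-33.1 -31.  120.6  17.5  65.5  38.1] [[0.836, 0.224, 0.5], [0.259, -0.966, -0.0], [0.483, 0.13, -0.866]]
[([93, 47, 41, 103, 2794], [116.4, 96.5])]
((113.56858825683594, 97.80157470703125), (37.4102783203125, 102.97145080566406), 2.563770055770874)
[[322.24095306 200.0181911 ]
 [321.37514295 259.48500233]
 [320.58276512 313.64604927]]
```

>>> {"fn": "play_rows", "kwargs": {"travel": [[1.0, 0.04, -1.74], [1.0, 0.04, -1.74], [1.0, 0.04, -1.74], [1.0, 0.03, -1.74], [1.0, 0, -1.74], [0, 0, 0], [0, 0, 0], [0, 0, 0], [0, 0, 0]], "delta_rot": [[0, 0, 0], [0, 0, 0], [0, 0, 0], [0, 0, 0], [0, 0, 0], [0, 0, 0], [0, 0, 0], [0, 0, 0], [0, 0, 0]], "jaw": [0.5, 0.5, 0.5, 0.5, 0.5, 0.5, 0.0, 0.0, 0.0], "newtons": 50}}

```text
clock: 7.7
tool_pos: [0.5223, -0.1871, 0.1325]
tcp_rot: [171.3, -29.0, 17.3]
contact_force: [1.3, -5.8, -2.2]
finger_gap: 0.017
grip_force: 48.8
```

Turn 75+4 degrees, then settle.

>>> {"fn": "play_rows", "kwargs": {"travel": [[0, 0, 0], [0, 0, 0], [0, 0, 0], [0, 0, 0], [0, 0, 0], [0, 0, 0], [0, 0, 0], [0, 0, 0], [0, 0, 0], [0, 0, 0]], "delta_rot": [[-3.9, 0, 6.75], [-3.9, 0, 6.75], [-3.9, 0, 6.75], [-3.9, 0, 6.75], [-3.9, 0, 6.75], [-3.9, 0, 6.75], [-3.9, 0, 6.75], [-3.9, 0, 6.75], [-3.9, 0, 6.75], [-3.9, 0, 6.75]], "jaw": [0, 0, 0, 0, 0, 0, 0, 0, 0, 0]}}

```text
clock: 8.7
tool_pos: [0.5205, -0.1855, 0.1309]
tcp_rot: [150.2, 1.5, 92.9]
contact_force: [-30.6, 10.7, 9.2]
finger_gap: 0.0169
grip_force: 51.7
```

>>> {"fn": "play_rows", "kwargs": {"travel": [[0, 0, 0], [0, 0, 0], [0, 0, 0], [-1.0, 0, 1.73], [-1.0, 0, 1.73], [-1.0, 0, 1.73], [-1.0, 0, 1.73], [-1.0, 0, 1.73], [0, 0, 0]], "delta_rot": [[0, 0, 0], [0, 0, 0], [0, 0, 0], [0, 0, 0], [0, 0, 0], [0, 0, 0], [0, 0, 0], [0, 0, 0], [0, 0, 0]], "jaw": [0, 0.5, 0.5, 0.5, 0.5, 0.5, 0.5, 0.5, 0.5]}}

```text
clock: 9.6
tool_pos: [0.4722, -0.187, 0.221]
tcp_rot: [149.8, 1.6, 92.5]
contact_force: [-0.8, 0.3, -0.8]
finger_gap: 0.0423
grip_force: 0.0
```

Run:
```python
from h import *
st=ctrl.read_state();print(st['tool_pos'].round(4),st['joint_positions'].round(1),Ro.from_euler('xyz',st['tcp_rot'],degrees=True).as_matrix().round(3).tolist())
d=grab('wrist','w4')
```

```text
[ 0.4722 -0.187   0.221 ] [-32.9 -31.3 120.6  17.4  65.6 -39.6] [[-0.044, 0.863, 0.504], [0.999, 0.052, -0.003], [-0.029, 0.503, -0.864]]
```

View pics/w4.png

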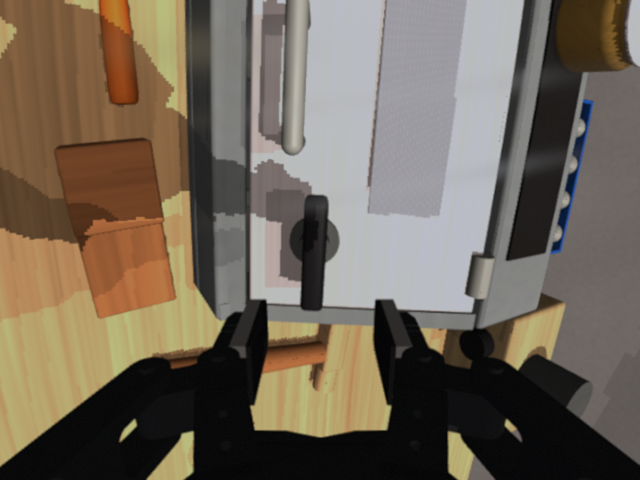

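>>> {"fn": "play_rows", "kwargs": {"travel": [[-0.38, 2.0, -0.05], [-0.38, 2.0, -0.05], [-0.38, 2.0, -0.05], [-0.38, 2.0, -0.05], [-0.38, 2.05, -0.05], [0, 0, 0]], "delta_rot": [[0.3, 0, -0.5], [0.3, 0, -0.5], [0.3, 0, -0.5], [0.3, 0, -0.5], [0.3, 0, -0.5], [0, 0, 0]], "jaw": [0.5, 0.5, 0.5, 0.5, 0.5, 0.5]}}

```text
clock: 10.25
tool_pos: [0.4531, -0.0842, 0.2141]
tcp_rot: [150.0, -0.1, 90.2]
contact_force: [-0.1, 0.1, -0.1]
finger_gap: 0.0428
grip_force: 0.0
```

>>> {"fn": "play_rows", "kwargs": {"travel": [[1.02, 0, -1.77], [1.02, 0, -1.77], [1.02, 0, -1.77], [1.02, 0, -1.77], [1.02, 0, -1.77], [0, 0, 0], [0, 0, 0], [0, 0, 0], [0, 0, 0], [0, 0, 0]], "delta_rot": [[0, 0, 0], [0, 0, 0], [0, 0, 0], [0, 0, 0], [0, 0, 0], [0, 0, 0], [0, 0, 0], [0, 0, 0], [0, 0, 0], [0, 0, 0]], "jaw": [0.5, 0.5, 0.5, 0.5, 0.5, 0.5, 0, 0, 0, 0], "newtons": 40}}

```text
clock: 11.25
tool_pos: [0.5047, -0.0863, 0.1279]
tcp_rot: [149.8, -0.0, 90.0]
contact_force: [7.3, -0.5, -2.0]
finger_gap: 0.0107
grip_force: 39.0
```

Run:
```python
from h import *
st=ctrl.read_state();print(st['tool_pos'].round(4),st['joint_positions'].round(1),st['contact_force'].round(1),Ro.from_euler('xyz',st['tcp_rot'],degrees=True).as_matrix().round(3).tolist())
# arc plan relative to start handle point, tool pitch from 30deg to 0
p=np.load('p.npy');h0=cov(-.135,0,.04);prev=h0
for i in range(1,15):
    th=i*.1; q=cov(-.135,0,.04,th); print(round(th,2),((q-prev)*100).round(2)[[0,2]],(q-h0).round(3)[[0,2]]); prev=q
```

```text
[ 0.5047 -0.0863  0.1279] [-17.1 -29.1 127.9  10.7  52.6 -21.5] [ 7.3 -0.5 -2. ] [[-0.001, 0.864, 0.503], [1.0, 0.0, 0.0], [0.0, 0.503, -0.864]]
0.1 [-0.26  1.38] [-0.003  0.014]
0.2 [-0.12  1.4 ] [-0.004  0.028]
0.3 [0.02 1.41] [-0.004  0.042]
0.4 [0.16 1.4 ] [-0.002  0.056]
0.5 [0.3  1.38] [0.001 0.07 ]
0.6 [0.44 1.34] [0.005 0.083]
0.7 [0.57 1.29] [0.011 0.096]
0.8 [0.69 1.23] [0.018 0.108]
0.9 [0.81 1.15] [0.026 0.12 ]
1.0 [0.92 1.06] [0.035 0.13 ]
1.1 [1.02 0.97] [0.046 0.14 ]
1.2 [1.12 0.86] [0.057 0.149]
1.3 [1.2  0.74] [0.069 0.156]
1.4 [1.26 0.62] [0.081 0.162]
```

>>> {"fn": "play_rows", "kwargs": {"travel": [[-0.26, 0, 1.38], [-0.12, 0, 1.4], [0.02, 0, 1.41], [0.16, 0, 1.4], [0.3, 0, 1.38]], "delta_rot": [[0, 0, 0], [0, 2.5, 0], [0, 2.5, 0], [0, 2.5, 0], [0, 2.5, 0]], "jaw": [0, 0, 0, 0, 0]}}

```text
clock: 11.75
tool_pos: [0.5038, -0.0862, 0.1961]
tcp_rot: [160.3, -0.0, 90.0]
contact_force: [-3.7, -0.8, -8.9]
finger_gap: 0.0103
grip_force: 39.6
```

>>> {"fn": "play_rows", "kwargs": {"travel": [[0.44, 0, 1.34], [0.57, 0, 1.29], [0.69, 0, 1.23], [0.81, 0, 1.15], [0.92, 0, 1.06]], "delta_rot": [[0, 2.5, 0], [0, 2.5, 0], [0, 2.5, 0], [0, 2.5, 0], [0, 2.5, 0]], "jaw": [0, 0, 0, 0, 0]}}

```text
clock: 12.25
tool_pos: [0.5371, -0.0863, 0.2594]
tcp_rot: [172.8, -0.0, 90.0]
contact_force: [-33.5, -0.3, 18.6]
finger_gap: 0.0105
grip_force: 41.6
```

>>> {"fn": "play_rows", "kwargs": {"travel": [[1.02, 0, 0.97], [1.12, 0, 0.86], [1.2, 0, 0.74], [1.26, 0, 0.62], [0, 0, 0]], "delta_rot": [[0, 2.5, 0], [0, 2.5, 0], [0, 2.5, 0], [0, 0, 0], [0, 0, 0]], "jaw": [0, 0, 0, 0, 0]}}

```text
clock: 12.75
tool_pos: [0.5863, -0.0865, 0.2923]
tcp_rot: [179.8, 0.0, 90.0]
contact_force: [-5.6, -1.4, 19.4]
finger_gap: 0.0108
grip_force: 42.3
```

Run:
```python
from h import *
d=grab('scene','s5');a=d['color'][100:340,150:470];cv2.imwrite('pics/c5.png',cv2.resize(a,None,fx=2.4,fy=2.4))
st=ctrl.read_state();print(st['tool_pos'].round(4),st['joint_positions'].round(1),st['contact_force'].round(1),st['tcp_rot'].round(1))
```

```text
[ 0.586  -0.0865  0.2922] [-10.9  -4.3  89.6   0.   94.4 -10.9] [-2.8 -2.4 14.9] [179.8   0.   90. ]
```

View pics/c5.png

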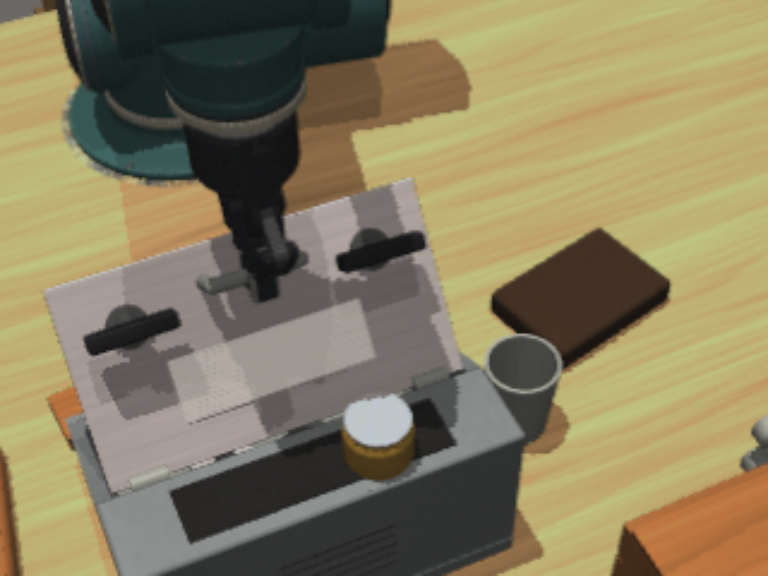

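>>> {"fn": "play_rows", "kwargs": {"travel": [[0, 0, 0], [0, 0, 0], [0, 0, 0], [0, 0, 2.2], [0, 0, 2.2], [0, 0, 2.2], [0, 0, 2.2], [0, 0, 2.2]], "delta_rot": [[0, 0, 0], [0, 0, 0], [0, 0, 0], [0, 0, 0], [0, 0, 0], [0, 0, 0], [0, 0, 0], [0, 0, 0]], "jaw": [0.27, 0.27, 0.27, 0.27, 0.27, 0.27, 0.27, 0.27]}}

```text
clock: 13.6
tool_pos: [0.5852, -0.086, 0.3995]
tcp_rot: [180.0, -0.1, 90.0]
contact_force: [0.3, -0.4, 0.0]
finger_gap: 0.0231
grip_force: 0.0
```

>>> {"fn": "play_rows", "kwargs": {"travel": [[-3, 0, 0], [-3, 0, 0], [-3, 0, 0], [-3, 0, 0], [-3, 0, 0], [0, 0, -2.2], [0, 0, -2.2], [0, 0, -2.2], [0, 0, -2.2], [0, 0, -2.2]], "delta_rot": [[0, -3, 0], [0, -3, 0], [0, -3, 0], [0, -3, 0], [0, -3, 0], [0, 0, 0], [0, 0, 0], [0, 0, 0], [0, 0, 0], [0, 0, 0]], "jaw": [0, 0, 0, 0, 0, 0, 0, 0, 0, 0]}}

```text
clock: 14.6
tool_pos: [0.4352, -0.086, 0.2878]
tcp_rot: [165.0, -0.0, 90.0]
contact_force: [-0.6, -0.1, 0.3]
finger_gap: -0.0
grip_force: 0.0
```

>>> {"fn": "play_rows", "kwargs": {"travel": [[1.5, 0, 0], [1.5, 0, 0], [1.5, 0, 0.1], [1.5, 0, 0.1], [1.5, 0, 0.2], [1, 0, 0.2], [1, 0, 0.2]], "delta_rot": [[0, 0, 0], [0, 0, 0], [0, 0, 0], [0, 0, 0], [0, 0, 0], [0, 0, 0], [0, 0, 0]], "jaw": [0, 0, 0, 0, 0, 0, 0]}}

```text
clock: 15.3
tool_pos: [0.5303, -0.0861, 0.2976]
tcp_rot: [165.0, -0.0, 90.0]
contact_force: [-9.8, -0.2, 4.8]
finger_gap: -0.0002
grip_force: 4.1
```

Pushing the cover; continue in smaller rows.

>>> {"fn": "play_rows", "kwargs": {"travel": [[1, 0, 0.2], [1, 0, 0.2], [1, 0, 0.1], [1, 0, 0.1]], "delta_rot": [[0, 0, 0], [0, 0, 0], [0, 0, 0], [0, 0, 0]], "jaw": [0, 0, 0, 0]}}

```text
clock: 15.7
tool_pos: [0.5704, -0.0861, 0.303]
tcp_rot: [165.0, -0.0, 90.0]
contact_force: [-6.2, 0.4, 2.6]
finger_gap: -0.0003
grip_force: 2.7
```

>>> {"fn": "play_rows", "kwargs": {"travel": [[0.5, 0, 0], [0.5, 0, 0], [0.5, 0, 0]], "delta_rot": [[0, 0, 0], [0, 0, 0], [0, 0, 0]], "jaw": [0, 0, 0]}}

```text
clock: 16.0
tool_pos: [0.5853, -0.086, 0.3027]
tcp_rot: [165.0, -0.1, 90.0]
contact_force: [-5.2, 0.3, 2.0]
finger_gap: -0.0001
grip_force: 2.5
```

>>> {"fn": "play_rows", "kwargs": {"travel": [[0.4, 0, 0], [0.4, 0, 0], [0.4, 0, 0]], "delta_rot": [[0, 0, 0], [0, 0, 0], [0, 0, 0]], "jaw": [0, 0, 0]}}

```text
clock: 16.3
tool_pos: [0.5971, -0.0861, 0.3028]
tcp_rot: [165.0, -0.1, 90.0]
contact_force: [-7.0, -0.3, 3.0]
finger_gap: 0.0002
grip_force: 2.6
```

>>> {"fn": "play_rows", "kwargs": {"travel": [[0.3, 0, 0], [0.3, 0, 0]], "delta_rot": [[0, 0, 0], [0, 0, 0]], "jaw": [0, 0]}}

```text
clock: 16.5
tool_pos: [0.6004, -0.0861, 0.3029]
tcp_rot: [165.5, -0.1, 90.0]
contact_force: [-69.5, 2.5, 21.8]
finger_gap: 0.0001
grip_force: 32.9
```

>>> {"fn": "play_rows", "kwargs": {"travel": [[-2.5, 0, 0], [-2.5, 0, 0], [-2.5, 0, 0], [-2.5, 0, 0], [0, 0, 0]], "delta_rot": [[0, 0, 0], [0, 0, 0], [0, 0, 0], [0, 0, 0], [0, 0, 0]], "jaw": [0.5, 0.5, 0.5, 0.5, 0.5]}}

```text
clock: 17.0
tool_pos: [0.5017, -0.086, 0.3034]
tcp_rot: [164.9, -0.0, 90.0]
contact_force: [0.9, -0.4, 0.7]
finger_gap: 0.0426
grip_force: 0.0
```

Run:
```python
from h import *
a=grab('top','t6')['color'][165:305,290:470]; w=grab('wrist','w6')['color'];s=grab('scene','s6')['color'][150:340,180:400]
o=np.zeros((600,800,3),np.uint8)
o[:311,:400]=cv2.resize(a,(400,311)); o[:311,400:760]=cv2.resize(s,(360,311)); o[312:600,0:384]=cv2.resize(w,(384,288))
cv2.imwrite('pics/c6.png',o)
t,R=mach(np.load('p.npy'));d=load('t6')
print(R@np.array([-.02,.01,.085])+t)
for q in(0,.03): print((proj(d,R@np.array([-.02,-.075+q,.093])+t)-[290,165])*400/180)
```

```text
[ 0.56057728 -0.079101    0.085     ]
[[262.07511473 193.79603412]]
[[232.93567445 193.41672036]]
```

View pics/c6.png

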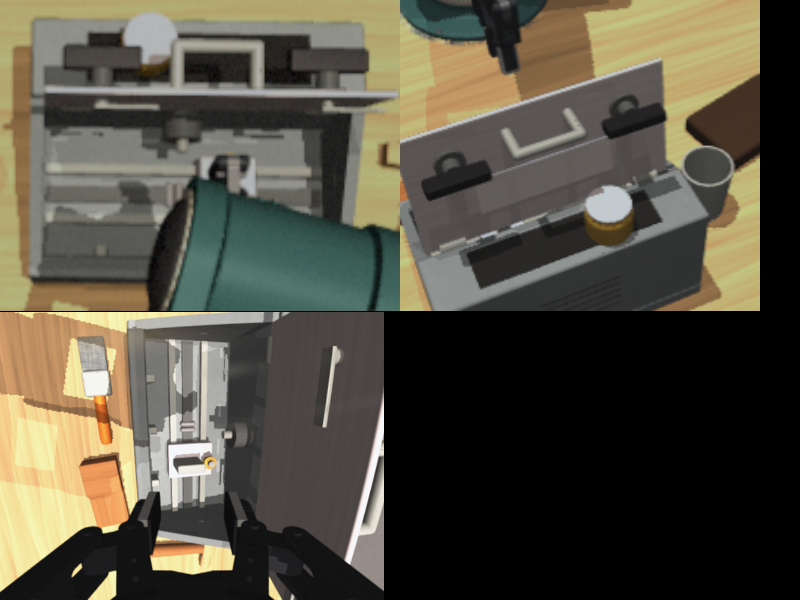

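```bash
cat >> h.py <<'E'
def unproj(d,uv,z):
    f=240/np.tan(np.radians(d['fov_y']/2)); s0=(np.array(uv)-[d['cx'],d['cy']])/f; s=cv2.undistortPoints(np.array([[s0]],float),np.eye(3),np.array([float(d['k1']),0,0,0]))[0,0]
    v=d['R'].T@np.r_[s,1]; c=-d['R'].T@d['t']; return (c+v*(z-c[2])/v[2]).round(4)
E
python3 - <<'E'
from h import *
w=load('w6');t=load('t6')
W=lambda u,v:(u/.6,(v-312)/.6)
for u,v in((174,464),(203,464),(188,457),(188,472)): print('tab',unproj(w,W(u,v),.09))
for z in(.08,.12,.15): print('spin',z,[unproj(w,W(u,v),z).tolist() for u,v in((224,435),(232,424),(232,447))],unproj(t,(290+182*.45,165+152*.45),z))
# ring & notch
im=cv2.imread('pics/w6.png')[200:300,240:380]; cv2.imwrite('pics/c7.png',np.hstack([cv2.resize(im,None,fx=2.8,fy=5,interpolation=2),cv2.resize(cv2.imread('pics/t6.png')[215:265,355:415],(400,500),interpolation=2)]))
E
```

```text
tab [ 0.5307 -0.1238  0.09  ]
tab [ 0.577  -0.1279  0.09  ]
tab [ 0.5527 -0.1144  0.09  ]
tab [ 0.5526 -0.1389  0.09  ]
spin 0.08 [[0.615, -0.0854, 0.08], [0.6281, -0.0681, 0.08], [0.63, -0.1062, 0.08]] [ 0.6058 -0.0835  0.08  ]
spin 0.12 [[0.5981, -0.0767, 0.12], [0.6097, -0.0615, 0.12], [0.6114, -0.0951, 0.12]] [ 0.5983 -0.079   0.12  ]
spin 0.15 [[0.5855, -0.0702, 0.15], [0.5959, -0.0565, 0.15], [0.5975, -0.0868, 0.15]] [ 0.5926 -0.0757  0.15  ]
```

View pics/c7.png

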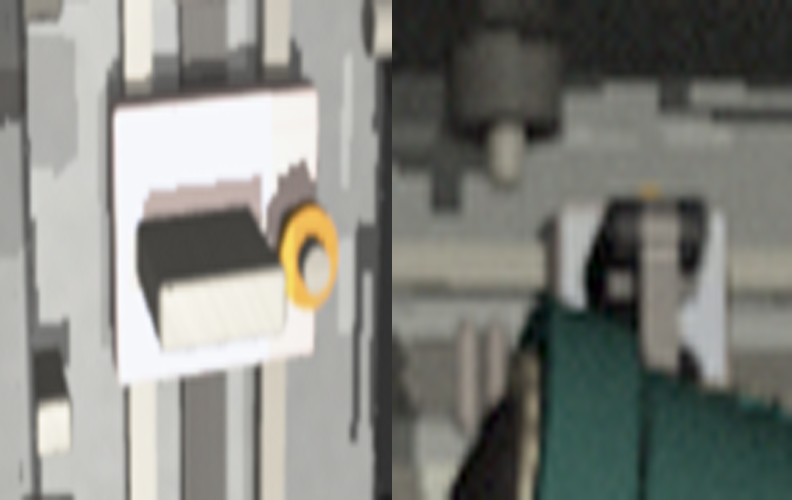

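Run:
```python
from h import *
w=load('w6'); print(unproj(w,(319.6,261.6),.093), unproj(w,(240+160/2.8,200+318/5),.093), unproj(w,(240+285/2.8,200+297/5),.093))
st=ctrl.read_state();R0=Ro.from_euler('xyz',st['tcp_rot'],degrees=True);Rt=Ro.from_matrix([[C,0,S],[0,-1,0],[S,0,-C]])
print(st['tool_pos'].round(4),(Rt*R0.inv()).as_rotvec(degrees=True))
```

```text
[ 0.5579 -0.1334  0.093 ] [ 0.5365 -0.1333  0.093 ] [ 0.5796 -0.1332  0.093 ]
[ 0.5038 -0.086   0.3027] [ 34.51298867 -11.70066732 -83.36171262]
```

>>> {"fn": "play_rows", "kwargs": {"travel": [[-0.16, -0.43, -0.9], [-0.16, -0.43, -0.9], [-0.16, -0.43, -0.9], [-0.16, -0.43, -0.9], [-0.16, -0.43, -0.9], [-0.16, -0.43, -0.9], [-0.16, -0.43, -0.9], [-0.16, -0.43, -0.9], [-0.16, -0.43, -0.9], [-0.16, -0.43, -0.9]], "delta_rot": [[3.14, -1.06, -7.58], [3.14, -1.06, -7.58], [3.14, -1.06, -7.58], [3.14, -1.06, -7.58], [3.14, -1.06, -7.58], [3.14, -1.06, -7.58], [3.14, -1.06, -7.58], [3.14, -1.06, -7.58], [3.14, -1.06, -7.58], [3.14, -1.06, -7.58]], "jaw": [0.5, 0.5, 0.5, 0.5, 0.5, 0.5, 0.5, 0.5, 0.5, 0.5]}}

```text
clock: 18.15
tool_pos: [0.4879, -0.1293, 0.2119]
tcp_rot: [176.8, -28.7, 8.9]
contact_force: [0.4, -0.5, 0.4]
finger_gap: 0.0428
grip_force: 0.0
```

>>> {"fn": "play_rows", "kwargs": {"travel": [[-0.16, -0.43, -0.9], [0, 0, 0]], "delta_rot": [[3.14, -1.06, -7.58], [0, 0, 0]], "jaw": [0.5, 0.5]}}

```text
clock: 18.35
tool_pos: [0.4857, -0.1333, 0.2019]
tcp_rot: [-179.8, -29.9, -0.2]
contact_force: [0.5, 0.5, 0.5]
finger_gap: 0.0425
grip_force: 0.0
```

Run:
```python
from h import *
st=ctrl.read_state();R0=Ro.from_euler('xyz',st['tcp_rot'],degrees=True)
print(st['tool_pos'].round(4),st['joint_positions'].round(1),st['contact_force'].round(1),R0.as_matrix().round(3).tolist())
```

```text
[ 0.4857 -0.1333  0.2019] [-24.8 -32.3 122.9  13.7  62.6  61.9] [0.5 0.5 0.5] [[0.867, -0.002, 0.498], [-0.004, -1.0, 0.002], [0.498, -0.003, -0.867]]
```

>>> {"fn": "play_rows", "kwargs": {"travel": [[1.17, 0, -1.98], [1.17, 0, -1.98], [1.17, 0, -1.98], [1.17, 0, -1.98], [1.17, 0, -1.98], [1.17, 0, -1.98], [0, 0, 0]], "delta_rot": [[0, 0, 0], [0, 0, 0], [0, 0, 0], [0, 0, 0], [0, 0, 0], [0, 0, 0], [0, 0, 0]], "jaw": [0.5, 0.5, 0.5, 0.5, 0.5, 0.5, 0.5]}}

```text
clock: 19.05
tool_pos: [0.5563, -0.1327, 0.082]
tcp_rot: [-179.9, -29.7, 0.2]
contact_force: [0.8, 0.5, -0.3]
finger_gap: 0.0427
grip_force: 0.0
```

>>> {"fn": "play_rows", "kwargs": {"travel": [[0, 0, 0], [0, 0, 0], [0, 0, 0], [0, 0, 0]], "delta_rot": [[0, 0, 0], [0, 0, 0], [0, 0, 0], [0, 0, 0]], "jaw": [0, 0, 0, 0], "newtons": 30}}

```text
clock: 19.45
tool_pos: [0.5564, -0.1335, 0.0863]
tcp_rot: [-180.0, -30.1, 0.0]
contact_force: [-3.5, 1.1, 6.4]
finger_gap: 0.0134
grip_force: 32.1
```

>>> {"fn": "play_rows", "kwargs": {"travel": [[0, 0.9, 0], [0, 0.9, 0], [0, 0.9, 0], [0, 0.9, 0], [0, 0.9, 0], [0, 0, 0]], "delta_rot": [[0, 0, 0], [0, 0, 0], [0, 0, 0], [0, 0, 0], [0, 0, 0], [0, 0, 0]], "jaw": [0, 0, 0, 0, 0, 0]}}

```text
clock: 20.05
tool_pos: [0.5565, -0.0879, 0.0862]
tcp_rot: [-180.0, -30.1, 0.0]
contact_force: [-2.3, -1.3, 6.3]
finger_gap: 0.0134
grip_force: 32.0
```

>>> {"fn": "play_rows", "kwargs": {"travel": [[0, 0.3, 0], [0, 0, 0]], "delta_rot": [[0, 0, 0], [0, 0, 0]], "jaw": [0, 0]}}

```text
clock: 20.25
tool_pos: [0.5565, -0.0856, 0.0862]
tcp_rot: [-180.0, -30.1, 0.0]
contact_force: [-2.0, 1.0, 7.3]
finger_gap: 0.0135
grip_force: 32.0
```

>>> {"fn": "play_rows", "kwargs": {"travel": [[0, 0.3, 0], [0, 0, 0]], "delta_rot": [[0, 0, 0], [0, 0, 0]], "jaw": [0, 0]}}

```text
clock: 20.45
tool_pos: [0.5565, -0.0823, 0.0862]
tcp_rot: [-179.9, -30.1, -0.0]
contact_force: [-1.0, 4.9, 7.1]
finger_gap: 0.0132
grip_force: 32.1
```

>>> {"fn": "play_rows", "kwargs": {"travel": [[0, 0.3, 0], [0, 0, 0]], "delta_rot": [[0, 0, 0], [0, 0, 0]], "jaw": [0, 0]}}

```text
clock: 20.65
tool_pos: [0.5566, -0.0789, 0.0863]
tcp_rot: [-179.9, -30.1, -0.0]
contact_force: [-2.5, 6.3, 6.7]
finger_gap: 0.0134
grip_force: 32.1
```

>>> {"fn": "play_rows", "kwargs": {"travel": [[0, 0.15, 0], [0, 0, 0]], "delta_rot": [[0, 0, 0], [0, 0, 0]], "jaw": [0, 0]}}

```text
clock: 20.85
tool_pos: [0.5565, -0.078, 0.0862]
tcp_rot: [-180.0, -30.1, 0.0]
contact_force: [-0.7, -0.4, 6.5]
finger_gap: 0.013
grip_force: 32.0
```

>>> {"fn": "play_rows", "kwargs": {"travel": [[0, 0.15, 0], [0, 0, 0]], "delta_rot": [[0, 0, 0], [0, 0, 0]], "jaw": [0, 0]}}

```text
clock: 21.05
tool_pos: [0.5565, -0.077, 0.0862]
tcp_rot: [180.0, -30.1, 0.0]
contact_force: [-2.3, -5.0, 4.7]
finger_gap: 0.0133
grip_force: 31.9
```

>>> {"fn": "play_rows", "kwargs": {"travel": [[0, -0.1, 0], [0, 0, 0], [0, 0, 0], [0, 0, 0], [0, 0, 0]], "delta_rot": [[0, 0, 0], [0, 0, 0], [0, 0, 0], [0, 0, 0], [0, 0, 0]], "jaw": [0, 0, 0.4, 0.4, 0.4]}}

```text
clock: 21.55
tool_pos: [0.5559, -0.0773, 0.0847]
tcp_rot: [-179.9, -30.0, -0.0]
contact_force: [-0.5, 0.1, -0.1]
finger_gap: 0.0342
grip_force: 0.0
```

>>> {"fn": "play_rows", "kwargs": {"travel": [[-1.17, 0, 1.98], [-1.17, 0, 1.98], [-1.17, 0, 1.98], [-1.17, 0, 1.98], [-1.17, 0, 1.98], [-1.17, 0, 1.98], [-1, 0, 2], [0, 0, 0]], "delta_rot": [[0, 0, 0], [0, 0, 0], [0, 0, 0], [0, 0, 0], [0, 0, 0], [0, 0, 0], [0, 0, 0], [0, 0, 0]], "jaw": [0.4, 0.4, 0.4, 0.4, 0.4, 0.4, 0.4, 0.4]}}

```text
clock: 22.35
tool_pos: [0.4759, -0.0775, 0.2268]
tcp_rot: [180.0, -30.2, 0.0]
contact_force: [0.5, 0.1, 0.3]
finger_gap: 0.034
grip_force: 0.0
```

Run:
```python
from h import *
d=grab('wrist','w8')
st=ctrl.read_state();print(st['tool_pos'].round(4),st['contact_force'].round(1))
# bright tab top: template around predicted
c=proj(d,[.558,-.078,.093])[0]; print(c)
# diff before/after in the top view
a=cv2.imread('pics/t6.png');b=grab('top','t8')['color']
for nm,(x0,x1,y0,y1) in dict(brush=(300,390,300,330),pin=(385,450,298,335),mallet=(462,505,225,318),tin=(340,375,168,202)).items():
    o=cv2.imread('pics/top0.png')[y0:y1,x0:x1].astype(int); print(nm,np.abs(o-b[y0:y1,x0:x1]).mean().round(1))
u,v=c.astype(int); im=d['color'][v-50:v+50,u-70:u+70].max(2)>215
print([(unproj(d,(u-70+xx,v-50+yy),.093)) for yy,xx in [np.argwhere(im).mean(0)]])
```

```text
[ 0.476  -0.0774  0.2249] [ 0.3 -0.  -0.8]
[321.0233916  223.24716032]
brush 50.7
pin 36.5
mallet 11.4
tin 25.5
[array([ 0.5518, -0.0787,  0.093 ])]
```

```bash
python3 -c "
from rig import close_job
print(close_job())"
```

```text
the job is handed in; nothing more can be done
None
```

I turned both fasteners a quarter turn, swung the cover back to its stop, set the carrier in the middle-station detent, backed the arm clear and handed the job in at about 22 s. The hand-in gave no verdict, and the carrier's final position rests on the detent force and one brightness measurement, not a viewed picture.

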